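Switch on the power pack of the display turntable

ROBOT

A 6-joint arm with a two-finger parallel gripper is mounted at the origin on the work surface. World frame = base frame: x ahead of the robot, y to its left, z up, the work surface at z = 0. Lengths are in m, angles in rad, forces in N, time in s.
With the tool pointing down it reaches from about 0.3 to 0.775 m from the base axis. Payload 14.6 kg.
Tool frame: the origin (TCP) lies midway between the tips of the shut fingers; the grasp point (between the pads) lies 19 mm behind it (ctrl.pinch_z is the distance from the TCP to the grasp point, in m); z points along the fingers, y is the line along which they close (so a half turn about z gives the same grasp; the last joint's range is limited). The gripper opens to 94 mm and grips with 3 to 60 N. Pads are 16 mm wide; open, the fingers measure 119 mm over their backs; the gripper's body (75 mm by 177 mm) begins 78 mm behind the grasp point.
Start: joints at [-1.359, 0.3, 1.521, -0, 1.321, -0.067], TCP at [0.151, -0.529, 0.205] pointing down, gripper open.
Joint ranges: [-3.03, 3.03], [-0.79, 2.21], [0.23, 2.52], [-1.04, 4.18], [0, 3.07], [-2.55, 2.55]. Speed limits (rad/s): [2.22, 2.22, 2.57, 3.14, 3.14, 3.14].

INTERFACE

Orientations are given as [roll, pitch, yaw] about the fixed x, y, z axes, in that order (R = Rz(yaw) Ry(pitch) Rx(roll)).
In Python, from station import ctrl gives the robot as it stands.
- The arm moves only by the tool jog_arm, never from a script. Its argument "motion" is a list of rows, each a list of 7 numbers: the shift along the tool's x, y, z in m, then the turn, a rotation vector about the tool's x, y, z in rad, then the opening, from -1 (shut) to 1 (fully open). In form: [[tx, ty, tz, rx, ry, rz, gripper], ...]. A call has 1 to 5 rows; each row shifts and turns the commanded pose from where the row before left it, along the tool's axes as they then stand; what a row does not reach is not made up. A row lasts 1/10 s, in which the tool goes at most 50 mm and 8.59 degrees, less where a joint would pass 70% of its speed; a pose out of reach is approached as far as the arm can. A call is refused whole if a number of a shift passes 0.05 or a number of a turn 0.15, either way. A call with a gripper value outside its range is refused whole. The fingers move at their own pace and stop on an object; "squeeze" is the grip in N (left out, the last holds). Time passes only in rows, so rows that do not move let the fingers close. It gives the time, the measured TCP pose, the force, the opening and the grip force at its end, in the units of the state.
- ctrl.get_obs(): the state, without advancing time (a new reading comes with each control period).
- ctrl.camera(name): name is "scene" or "top" or "wrist"; returns the picture (400x640x3 uint8, red, green, blue); there is no depth.
- ctrl.camera_model(name): a dict with "intrinsics" (3x3 intrinsics, pixels), "k1" (the pictures are not rectified: a ray, as slopes to the right and down, at radius r is drawn at 1 + k1 r^2 times it, then the intrinsics apply), "rvec" (rotation vector, rad) and "tvec" (3), from world to camera coordinates, as OpenCV has them. Camera axes: x right, y down, z forward; pixel columns grow to the right and rows downward; lengths in m; the calibration is good to about 2 mm. A picture is of the moment at which its call begins: read the wrist's pose just before it. camera_model takes no time and is no camera call; for the wrist camera it gives the pose at the moment of the call.
- ctrl.hand_in(): hands the job in; it is judged then, once.
The state is a dict: "time_s": time; "qpos": joint angles; "joint_vel": joint speeds; "tau": joint torques, N m; "ee_pos": TCP position; "eef_rot": TCP orientation; "force": force on the tool from outside, world axes, zero at the start; "moment": the same for the moment, N m; "grip_width": finger opening in m; "grip_force": force on a finger pad.
Only numpy, scipy, OpenCV 4.12 (cv2) and the standard library are available. Lean on these libraries where they do the work, as an engineer would, in place of code of your own. Each camera call takes 0.05 s, during which the arm holds its last target. There are 200 camera calls.

TASK

The black power pack is leaning back on its sloping cradle. Stand it upright and fully home in the rectangular power pocket in front of the little robot figure's turntable, lowering it in rather than dropping or ramming it, and let go of it with its handle still off; only then turn the steel handle on its top clockwise until it snaps over into its on position, and let go. Leave everything else on the bench where it is.

Things in the scene. Friction and masses are not known exactly. Their poses are not given: they have to be found in the camera images.
- pack: Loose black box 42 (x) x 54 (y) x 110 (z) mm, 0.3 to 0.6 kg, steel rotary handle on its top end. Origin: centre of its bottom end; z points to the handle. Starts with its z 55 degrees off vertical towards the cradle's +x, its +x face on the slope. Its +y and -y sides are free to grip from 40 mm up; a grip 18 mm below the top, fingers either side of the handle, works leaning and standing.
- isolator (a joint): Handle angle, rad: 0 = off, 1.31 (75 degrees) = on, both against stops; grows clockwise seen from above the handle. An over-centre spring pulls it to off below 0.65 and to on above; starting it takes about 0.15 N m. The pack itself may twist some 0.15 rad in the pocket before its walls hold it.
- handle_grip (a point): Centre of the handle's bar, on the pack's axis 122.5 mm above its bottom; turns with the handle. The bar is 42 long (point x) x 11 thick (point y) x 15 mm high, its top 20 mm above the case; under it is a disc 38 mm across and 5 mm high. Off: the bar lies along the pack's x.
- cradle: Fixed sloping stand, 170 (x) x 80 (y) mm base, about 100 mm high. Origin: centre of its underside. Its slope is 38 mm wide and rises towards its +x at 35 degrees from level; a toe and two 30 mm high cheeks hold the pack's bottom end.
- dock: Fixed grey plinth 40 mm high with the aluminium-rimmed pocket at its -x end. Origin: on the table under the pocket's centre. Plinth with turntable and figure (164 mm high overall, 124 mm behind the pocket's centre) reaches from 34 to 206 mm along +x and 85 mm to either side.
- pocket (a point): Centre of the pocket's floor, 28 mm above the table, axes as the dock's. The pocket is 50 (x) x 62 (y) mm inside and 12 mm deep with 9 mm walls; the pack goes in with its x along the pocket's x, either way round, with 4 mm play on each side.
- jar: Bystander: glass paint jar, 54 across, 70 mm high, upright; origin under its centre.
- tin: Bystander: small aluminium tin, 50 across, 55 mm high, upright; origin under its centre.
- mug: Bystander: white mug, 80 across, 90 mm high; origin under its centre.
- cup: Bystander: brown paper cup, 74 across, 90 mm high; origin under its centre.
- mannequin: Bystander: turned wooden figure, 60 across, 150 mm high; origin under its centre.
- brush: Bystander: flat brush lying on the bench, 190 mm long; origin under its middle.
- spraycan: Bystander: aluminium bottle with white cap, 56 across, 170 mm high; origin under its centre.
Mind the look-alikes: they are no part of the job. Leave any blue, green or red look-alike of the pack alone.

How it is judged:
On the way, in this order (a step that is already met when the one before it is completed fails the run):
1. the pack stands fully home in the pocket, released, with its handle still off (horizontal distance between pack and pocket below 0.01 m and z of pack in the frame of pocket below 0.004 m and angle between pack's own z axis and vertical below 0.08 rad and value of joint isolator below 0.2 rad and contact force between the fingers and pack below 0.1 N), for 0.2 s.
2. the handle is in its on position with the pack home (value of joint isolator above 1.15 rad and z of pack in the frame of pocket below 0.006 m), for 0.1 s.
At the end, for the whole second after the job is handed in: The pack stands upright (within 0.08 rad) and at rest on the floor of the pocket (within 4 mm of it, centre within 10 mm of the pocket's), with the handle in its on detent (over 1.2 rad) (horizontal distance between pack and pocket below 0.01 m and z of pack in the frame of pocket below 0.004 m and angle between pack's own z axis and vertical below 0.08 rad and value of joint isolator above 1.2 rad and linear speed of pack below 0.02 m/s); the robot touches nothing.
It fails at once if the handle is turned over before the pack is home in the pocket (value of joint isolator above 0.65 rad and (z of pack in the frame of pocket above 0.015 m or horizontal distance between pack and pocket above 0.015 m)).
It fails at once if the pack is dropped into the pocket (from over about 10 mm: faster than 0.4 m/s just over the pocket) (linear speed of pack above 0.4 m/s and horizontal distance between pack and pocket below 0.03 m and z of pack in the frame of pocket below 0.04 m).
It fails at once if the pack is rammed into the dock (over 70 N) (contact force between pack and dock above 70 N).
It fails at once if a bystander is moved by more than 30 mm (distance of any of jar, tin, mug, cup, mannequin, brush, spraycan from where it was at the start of the episode above 0.03 m).
It also fails if it takes over 58 s, if anything falls off the work surface, if the arm or the gripper's body presses on something with over 40 N, if the wrist force passes 120 N, or if a joint passes its speed limit or range.

## Working session

There is one attempt and no reset: what is moved stays moved. The work goes in short steps, Python scripts to look and compute and a tool call to move; the robot and the scene stay as the last step left them, time stands still between calls to the robot, and variables do not carry over. Pictures are saved under pics/ and viewed, at most 10 in all, crops included, and the job is handed in when it is done.

Besides the shell and the picture viewer there is one more tool, called after "Emit:" by a JSON object that holds its "fn" and its "kwargs", one argument or row to a line. jog_arm: Moves the arm, as the interface text tells. Its arguments: {"type":"object","properties":{"motion":{"type":"array"},"squeeze":{"type":"number"}},"required":["motion"]}

```bash
ls; mkdir -p pics; python3 - <<'E'
from station import ctrl
import cv2,numpy as np
for n in("scene","top"):
    cv2.imwrite(f"pics/{n}0.png",ctrl.camera(n)[:,:,::-1])
    m=ctrl.camera_model(n);print(n,{k:np.round(v,4).tolist() for k,v in m.items()})
o=ctrl.get_obs();print(o)
E
```

```text
pics
scene {'intrinsics': [[382.7819, 0.0, 319.6758], [0.0, 382.7819, 196.9239], [0.0, 0.0, 1.0]], 'k1': -0.0499, 'rvec': [2.3625, 0.8734, -0.2737], 'tvec': [-0.4036, -0.2279, 1.6173]}
top {'intrinsics': [[402.0456, 0.0, 317.0248], [0.0, 402.0456, 203.2383], [0.0, 0.0, 1.0]], 'k1': -0.0755, 'rvec': [2.1974, -2.218, 0.0298], 'tvec': [0.0023, 0.5325, 1.4198]}
{'time_s': 0.1, 'qpos': array([-1.35860725e+00,  3.00393956e-01,  1.52152330e+00, -6.36386546e-06,
        1.32071360e+00, -6.66076556e-02]), 'joint_vel': array([ 0.00054347, -0.00189998, -0.00238597, -0.00067389, -0.00074624,
       -0.00100988]), 'tau': array([ 1.75660211e-03, -5.32641506e+01, -3.53285623e+01,  7.09802750e-02,
        2.34495598e-02, -7.25032783e-05]), 'ee_pos': array([ 0.15130005, -0.52852891,  0.20495309]), 'eef_rot': array([-3.14055634e+00, -6.29506638e-05,  2.78798281e-01]), 'force': array([-1.07413639, -0.10682377,  0.62271386]), 'moment': array([-0.00615407, -0.01988656,  0.01093785]), 'grip_force': 0.0, 'grip_width': 0.09381215969543488}
```

View pics/scene0.png

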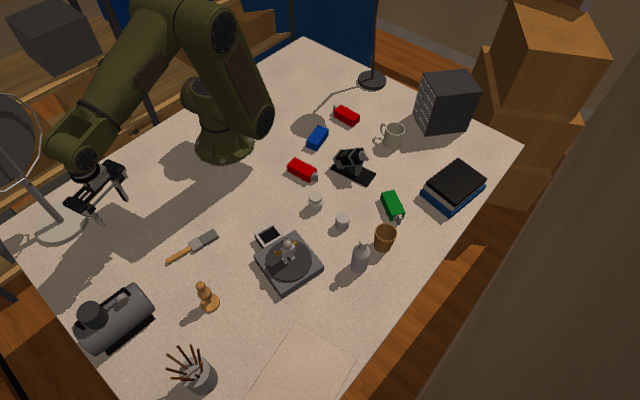

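View pics/top0.png

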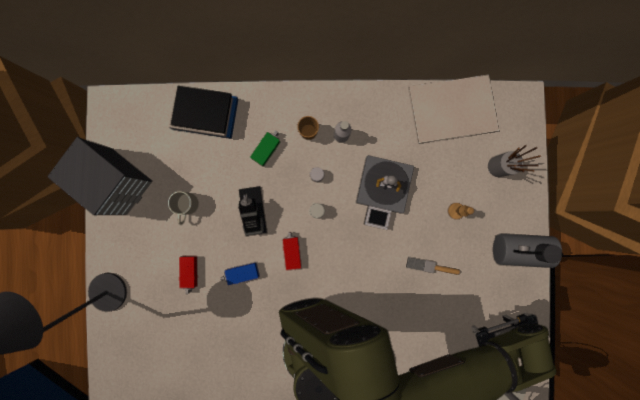

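The scene view has the cradle and pack at about (352,165) and the dock at (288,262), with the pocket at (268,236). In the top view the cradle is at about (252,210), the dock at (386,185) and the pocket at (379,217). I'll zoom in next.

```bash
cat > h.py <<'E'
import numpy as np,cv2
from scipy.spatial.transform import Rotation as R
from station import ctrl
def ray(m,u,v):
    K=np.array(m["intrinsics"]);d=np.array([m["k1"],0,0,0,0.])
    p=cv2.undistortPoints(np.array([[[u,v]]],float),K,d)[0,0]
    Rm=R.from_rotvec(np.ravel(m["rvec"])).as_matrix()
    return -Rm.T@np.ravel(m["tvec"]), Rm.T@np.array([p[0],p[1],1])
def onz(m,u,v,z):
    c,d=ray(m,u,v);return c+d*(z-c[2])/d[2]
def tri(obs):
    A=np.zeros((3,3));b=np.zeros(3)
    for m,u,v in obs:
        c,d=ray(m,u,v);d/=np.linalg.norm(d);P=np.eye(3)-np.outer(d,d);A+=P;b+=P@c
    return np.linalg.solve(A,b)
def proj(m,P):
    return cv2.projectPoints(np.array(P,float).reshape(-1,3),np.array(m["rvec"],float),np.array(m["tvec"],float),np.array(m["intrinsics"]),np.array([m["k1"],0,0,0,0.]))[0][:,0]
E
python3 - <<'E'
import cv2,numpy as np
t=cv2.imread("pics/top0.png");s=cv2.imread("pics/scene0.png")
z=lambda i,u,v,w,h:cv2.resize(i[v:v+h,u:u+w],(400,300),interpolation=cv2.INTER_CUBIC)
o=np.vstack([np.hstack([z(t,222,180,60,45*1+0),z(t,346,150,80,60+30-0)[:, :]]),np.hstack([z(s,322,140,60,45),z(s,245,215,80,60)])])
# top-right crop: 80x90 -> keep aspect
c=cv2.resize(t[175:235,346:426],(400,300),interpolation=cv2.INTER_CUBIC);o[:300,400:]=c
o=cv2.convertScaleAbs(o,alpha=1.8,beta=10)
cv2.imwrite("pics/z1.png",o)
E
```

```text
(no output)
```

View pics/z1.png

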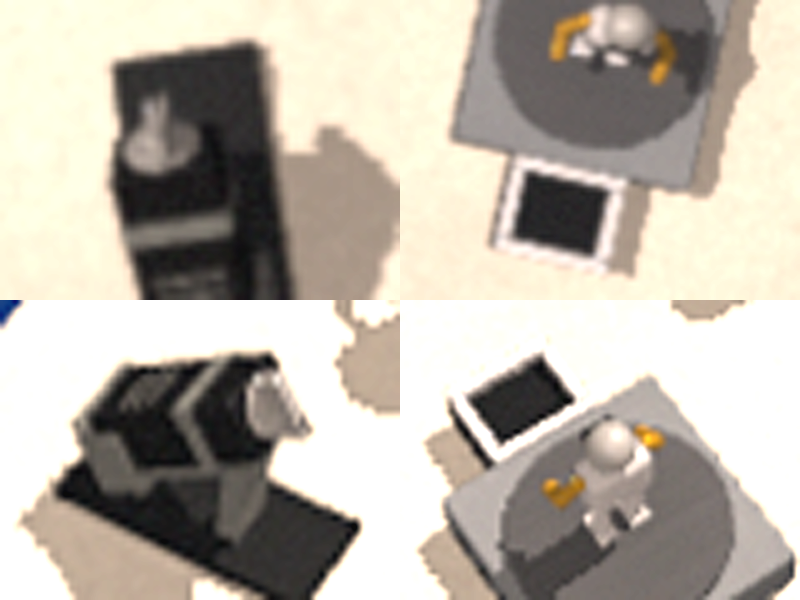

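Pocket rim and dark floor are clear in the right-hand crops. The pack leans up and to the right, towards world +x, and the handle disc is at top (246,202) and scene (362,154).

```bash
python3 - <<'E'
from h import *
T=ctrl.camera_model("top");S=ctrl.camera_model("scene")
a=lambda x,y:(222+x/6.667,180+y/6.667); b=lambda x,y:(346+(x-400)/5,175+y/5)
c=lambda x,y:(322+x/6.667,140+(y-300)/6.667); d=lambda x,y:(245+(x-400)/5,215+(y-300)/5)
print("handle disc",tri([(T,*a(160,148)),(S,*c(268,395))]))
print("base top +x edge",[onz(T,*a(*p),0.006).round(4) for p in((113,65),(262,42))], "scene",[onz(S,*c(*p),0.006).round(4) for p in((60,490),(358,525))])
I=[onz(T,*b(*p),0.04)[:2] for p in((524,175),(610,190),(600,260),(512,241))];print(np.round(I,4),np.mean(I,0))
J=[onz(S,*d(*p),0.04)[:2] for p in((468,398),(543,355),(577,400),(502,445))];print(np.round(J,4),np.mean(J,0))
O=[onz(T,*b(*p),0.04)[:2] for p in((453,138),(695,188))];print("plinth front",np.round(O,4))
for n,L in(("top",T),):
  for nm,p in dict(jar=(317,211),tin=(317,175),mug=(180,203),red=(291,254)).items(): print(nm,onz(L,*p,0.06).round(3))
E
```

```text
handle disc [0.53644245 0.23123109 0.12017564]
base top +x edge [array([0.5833, 0.2754, 0.006 ]), array([0.5948, 0.1953, 0.006 ])] scene [array([0.4345, 0.1817, 0.006 ]), array([0.586, 0.277, 0.006])]
[[ 0.5064 -0.189 ]
 [ 0.4954 -0.2488]
 [ 0.4469 -0.2412]
 [ 0.4607 -0.1801]] [ 0.47737238 -0.21481219]
[[ 0.455  -0.2352]
 [ 0.4693 -0.1768]
 [ 0.5123 -0.1877]
 [ 0.4986 -0.246 ]] [ 0.48382544 -0.21140926]
plinth front [[ 0.5326 -0.14  ]
 [ 0.4962 -0.3083]]
jar [ 0.505 -0.002  0.06 ]
tin [ 0.628 -0.003  0.06 ]
mug [0.536 0.47  0.06 ]
red [0.359 0.088 0.06 ]
```

```bash
cat >> h.py <<'E'
def Rt(yaw,tilt=0):
    """tool pointing down, yaw about vertical; tilt>0 leans tool z towards -toolx (world outward when yaw~pi)"""
    return R.from_euler('z',yaw)*R.from_euler('x',np.pi)*R.from_euler('y',-tilt)
def plan(p1,R1,n,cyl=True,start=None):
    o=ctrl.get_obs()
    p0,R0=(o["ee_pos"],R.from_euler('xyz',o["eef_rot"])) if start is None else start
    p1=np.array(p1);rv=(R0.inv()*R1).as_rotvec();k=rv/n;p=p0.copy();Rk=R0;out=[]
    for i in range(1,n+1):
        s=i/n
        if cyl:
            r=(1-s)*np.hypot(*p0[:2])+s*np.hypot(*p1[:2]);a0=np.arctan2(p0[1],p0[0]);a=a0+s*(np.arctan2(p1[1],p1[0])-a0)
            q=np.array([r*np.cos(a),r*np.sin(a),(1-s)*p0[2]+s*p1[2]])
        else:q=(1-s)*p0+s*p1
        t=np.round(Rk.inv().apply(q-p),3);kk=np.round(k,3)
        out.append([*t.tolist(),*kk.tolist()]);p=p+Rk.apply(t);Rk=Rk*R.from_rotvec(kk)
    for i in range(0,n,5):print(out[i:i+5])
    print("end",p.round(4),"want",p1.round(4),"roterr",(Rk.inv()*R1).magnitude().round(4))
E
python3 - <<'E'
from h import *
o=ctrl.get_obs();m=ctrl.camera_model("wrist");c,d=ray(m,320,200)
Rr=R.from_euler('xyz',o["eef_rot"]);print("cam in tool",Rr.inv().apply(c-o["ee_pos"]),"axis",Rr.inv().apply(d))
print(Rt(3.28,.5).apply([0,0,1]))
plan([.50,.225,.34],Rt(np.pi+.14),23)
E
```

```text
cam in tool [ 0.06602717  0.0008013  -0.17942112] axis [-0.22614489  0.02574723  0.974123  ]
[ 0.47484078  0.06614436 -0.87758256]
[[0.041, -0.002, -0.006, -0.0, -0.0, -0.131], [0.041, 0.001, -0.006, -0.0, -0.0, -0.131], [0.041, 0.003, -0.006, -0.0, -0.0, -0.131], [0.04, 0.005, -0.005, -0.0, -0.0, -0.131], [0.041, 0.008, -0.006, -0.0, -0.0, -0.131]]
[[0.039, 0.01, -0.006, -0.0, -0.0, -0.131], [0.039, 0.012, -0.006, -0.0, -0.0, -0.131], [0.039, 0.014, -0.006, -0.0, -0.0, -0.131], [0.037, 0.017, -0.006, -0.0, -0.0, -0.131], [0.037, 0.018, -0.006, -0.0, -0.0, -0.131]]
[[0.035, 0.021, -0.005, -0.0, -0.0, -0.131], [0.034, 0.022, -0.006, -0.0, -0.0, -0.131], [0.033, 0.025, -0.006, -0.0, -0.0, -0.131], [0.032, 0.026, -0.006, -0.0, -0.0, -0.131], [0.03, 0.028, -0.006, -0.0, -0.0, -0.131]]
[[0.028, 0.029, -0.006, -0.0, -0.0, -0.131], [0.026, 0.031, -0.005, -0.0, -0.0, -0.131], [0.025, 0.033, -0.006, -0.0, -0.0, -0.131], [0.023, 0.034, -0.006, -0.0, -0.0, -0.131], [0.021, 0.035, -0.006, -0.0, -0.0, -0.131]]
[[0.019, 0.036, -0.006, -0.0, -0.0, -0.131], [0.017, 0.038, -0.006, -0.0, -0.0, -0.131], [0.014, 0.038, -0.005, -0.0, -0.0, -0.131]]Traceback (most recent call last):
  File "<stdin>", line 5, in <module>
  File "h.py", line 34, in plan
    print("end",p.round(4),"want",p1.round(4),"roterr",(Rk.inv()*R1).magnitude().round(4))
                                                       ^^^^^^^^^^^^^^^^^^^^^^^^^^^^^^^
AttributeError: 'float' object has no attribute 'round'
```

Emit:
{"fn": "jog_arm", "kwargs": {
  "motion": [
    [0.041, -0.002, -0.006, 0, 0, -0.131, 1],
    [0.041, 0.001, -0.006, 0, 0, -0.131, 1],
    [0.041, 0.003, -0.006, 0, 0, -0.131, 1],
    [0.04, 0.005, -0.005, 0, 0, -0.131, 1],
    [0.041, 0.008, -0.006, 0, 0, -0.131, 1]
  ]
}}

```text
time_s: 0.6
ee_pos: [0.3348, -0.4356, 0.2342]
eef_rot: [-3.141, -0.0, 0.939]
force: [0.1, -0.8, -0.3]
grip_width: 0.0943
grip_force: 0.0
```

Emit:
{"fn": "jog_arm", "kwargs": {
  "motion": [
    [0.039, 0.01, -0.006, 0, 0, -0.131, 1],
    [0.039, 0.012, -0.006, 0, 0, -0.131, 1],
    [0.039, 0.014, -0.006, 0, 0, -0.131, 1],
    [0.037, 0.017, -0.006, 0, 0, -0.131, 1],
    [0.037, 0.018, -0.006, 0, 0, -0.131, 1]
  ]
}}

```text
time_s: 1.1
ee_pos: [0.4699, -0.2838, 0.2642]
eef_rot: [-3.141, -0.0, 1.594]
force: [-0.4, -0.6, 0.0]
grip_width: 0.094
grip_force: 0.0
```

Emit:
{"fn": "jog_arm", "kwargs": {
  "motion": [
    [0.035, 0.021, -0.005, 0, 0, -0.131, 1],
    [0.034, 0.022, -0.006, 0, 0, -0.131, 1],
    [0.033, 0.025, -0.006, 0, 0, -0.131, 1],
    [0.032, 0.026, -0.006, 0, 0, -0.131, 1],
    [0.03, 0.028, -0.006, 0, 0, -0.131, 1]
  ]
}}

```text
time_s: 1.6
ee_pos: [0.5408, -0.0928, 0.2933]
eef_rot: [-3.141, -0.001, 2.249]
force: [-0.3, 1.0, -0.0]
grip_width: 0.0943
grip_force: 0.0
```

Emit:
{"fn": "jog_arm", "kwargs": {
  "motion": [
    [0.028, 0.029, -0.006, 0, 0, -0.131, 1],
    [0.026, 0.031, -0.005, 0, 0, -0.131, 1],
    [0.025, 0.033, -0.006, 0, 0, -0.131, 1],
    [0.023, 0.034, -0.006, 0, 0, -0.131, 1],
    [0.021, 0.035, -0.006, 0, 0, -0.131, 1]
  ]
}}

```text
time_s: 2.1
ee_pos: [0.5372, 0.11, 0.3222]
eef_rot: [-3.141, -0.001, 2.904]
force: [0.2, 0.7, 0.4]
grip_width: 0.0941
grip_force: 0.0
```

Emit:
{"fn": "jog_arm", "kwargs": {
  "motion": [
    [0.019, 0.036, -0.006, 0, 0, -0.131, 1],
    [0.017, 0.038, -0.006, 0, 0, -0.131, 1],
    [0.014, 0.038, -0.005, 0, 0, -0.131, 1],
    [0, 0, 0, 0, 0, 0, 1]
  ]
}}

```text
time_s: 2.5
ee_pos: [0.4989, 0.2288, 0.3398]
eef_rot: [3.141, 0.0, -2.983]
force: [-0.0, -0.5, 0.5]
grip_width: 0.0937
grip_force: 0.0
```

```bash
sed -i 's/(Rk.inv()\*R1).magnitude().round(4)/round(float((Rk.inv()*R1).magnitude()),4)/' h.py; python3 - <<'E'
from h import *
import pickle
o=ctrl.get_obs();m=ctrl.camera_model("wrist");i=ctrl.camera("wrist")
pickle.dump(m,open("w1.pkl","wb"));print(o["ee_pos"],o["eef_rot"],o["qpos"])
cv2.imwrite("pics/w1.png",cv2.convertScaleAbs(i[:,:,::-1],alpha=1.6,beta=10))
E
```

```text
[0.49890584 0.22876994 0.33984459] [ 3.14087890e+00  2.85756293e-04 -2.98273119e+00] [ 3.62885288e-01  2.34935208e-01  1.29651940e+00  6.41536722e-04
  1.60971360e+00 -1.36674751e+00]
```

View pics/w1.png

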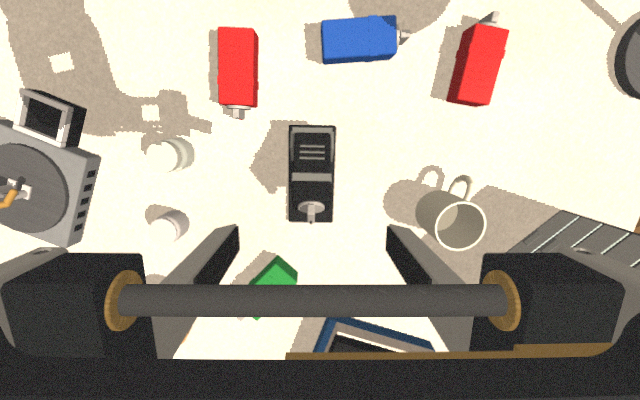

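The pack is centred in the wrist view. The cradle base spans (289,125) to (332,222), the handle disc is at (311,206), and the axis is nearly vertical in the image.

```bash
python3 - <<'E'
from h import *
import pickle
W=pickle.load(open("w1.pkl","rb"));T=ctrl.camera_model("top");S=ctrl.camera_model("scene")
C=np.array([onz(W,*p,.006)[:2] for p in((289,222),(332,222),(335.5,125),(289,125))]);print(C.round(4),C.mean(0))
print("x dir ang",np.arctan2(*(C[0]-C[3])[::-1]),np.arctan2(*(C[1]-C[2])[::-1]),"y edge",np.arctan2(-(C[1]-C[0])[0],(C[1]-C[0])[1]))
H=tri([(T,246,202.2),(S,362.2,154.3),(W,311,206)]);print("disc",H)
for m,p in((T,(246,202.2)),(S,(362.2,154.3)),(W,(311,206))):print(proj(m,H)-p)
# slope model: stripe/pack axis: two points on the upper (-x) face edges: stripe ends
for u in((291,177),(332,177)):print("stripe",onz(W,*u,.1).round(4))
P=[onz(W,u,40,.04)[:2] for u in (20,)]
for p in((22,130),(75,147),(86,110),(30,92)):print("rim",onz(W,*p,.04).round(4))
E
```

```text
[[0.5981 0.2019]
 [0.5859 0.2787]
 [0.4174 0.2552]
 [0.4297 0.1781]] [0.50777153 0.22848495]
x dir ang 0.14036049423956384 0.13870225980936815 y edge 0.15763219503925996
disc [0.53547234 0.23226156 0.11771671]
[[-0.53288133 -0.10705751]]
[[-0.60015375  0.15367277]]
[[-0.19050356  0.83611211]]
stripe [0.5011 0.1982 0.1   ]
stripe [0.4919 0.2559 0.1   ]
rim [ 0.5026 -0.2418  0.04  ]
rim [ 0.5168 -0.1557  0.04  ]
rim [ 0.456  -0.1372  0.04  ]
rim [ 0.4418 -0.2257  0.04  ]
```

```bash
python3 - <<'E'
from h import *
Rg=Rt(np.pi+.143,-.5236);z=Rg.apply([0,0,1]);g=np.array([.5168,.2296,.1045]);tcp=g+.019*z
print(z,tcp);plan(tcp-.09*z,Rg,6,cyl=False)
E
```

```text
[-0.49489751 -0.07125672 -0.86602479] [0.50739695 0.22824612 0.08804553]
[[-0.009, -0.0, 0.029, -0.0, 0.087, 0.002], [-0.011, -0.0, 0.028, -0.0, 0.087, 0.002], [-0.014, -0.0, 0.027, -0.0, 0.087, 0.002], [-0.016, -0.0, 0.026, -0.0, 0.087, 0.002], [-0.018, 0.0, 0.024, -0.0, 0.087, 0.002]]
[[-0.02, 0.0, 0.022, -0.0, 0.087, 0.002]]
end [0.5521 0.2346 0.1663] want [0.5519 0.2347 0.166 ] roterr 0.0036
```

Emit:
{"fn": "jog_arm", "kwargs": {
  "motion": [
    [-0.009, 0, 0.029, 0, 0.087, 0.002, 1],
    [-0.011, 0, 0.028, 0, 0.087, 0.002, 1],
    [-0.014, 0, 0.027, 0, 0.087, 0.002, 1],
    [-0.016, 0, 0.026, 0, 0.087, 0.002, 1],
    [-0.018, 0, 0.024, 0, 0.087, 0.002, 1]
  ]
}}

```text
time_s: 3.05
ee_pos: [0.5448, 0.2303, 0.1931]
eef_rot: [-3.139, -0.439, -3.005]
force: [0.8, -0.7, -0.2]
grip_width: 0.0941
grip_force: 0.0
```

Emit:
{"fn": "jog_arm", "kwargs": {
  "motion": [
    [-0.02, 0, 0.022, 0, 0.087, 0.002, 1],
    [0, 0, 0, 0, 0, 0, 1],
    [0, 0, 0, 0, 0, 0, 1]
  ]
}}

```text
time_s: 3.35
ee_pos: [0.5532, 0.2318, 0.1653]
eef_rot: [-3.137, -0.523, -3.007]
force: [-0.6, -0.7, 1.2]
grip_width: 0.0942
grip_force: 0.0
```

```bash
python3 - <<'E'
from h import *
o=ctrl.get_obs();m=ctrl.camera_model("wrist");i=ctrl.camera("wrist")
cv2.imwrite("pics/w2.png",cv2.convertScaleAbs(i[:,:,::-1],alpha=1.6,beta=10))
Rg=Rt(np.pi+.143,-.5236);z=Rg.apply([0,0,1]);g=np.array([.5168,.2296,.1045])
d=np.array([.811,.117,.574]);yv=np.array([-.1425,.99,0])
print(o["qpos"],proj(m,[g+d*23,g+d*.023]),proj(m,[g+d*.018+yv*.027,g+d*.018-yv*.027]))
plan(g+.019*z,Rg,5,cyl=False)
E
```

```text
[ 0.30034513  0.77972526  0.97718331  0.08273071  1.90094108 -1.40002659] [[310.43338877 -34.03433547]
 [316.72821231 226.36985187]] [[349.41506684 221.94117778]
 [283.84117977 222.44057885]]
[[0.0, 0.001, 0.018, 0.0, 0.001, -0.001], [0.0, 0.0, 0.019, 0.0, 0.001, -0.001], [0.0, 0.001, 0.018, 0.0, 0.001, -0.001], [0.0, 0.0, 0.019, 0.0, 0.001, -0.001], [0.0, 0.001, 0.018, 0.0, 0.001, -0.001]]
end [0.5077 0.2287 0.0878] want [0.5074 0.2282 0.088 ] roterr 0.0014
```

View pics/w2.png

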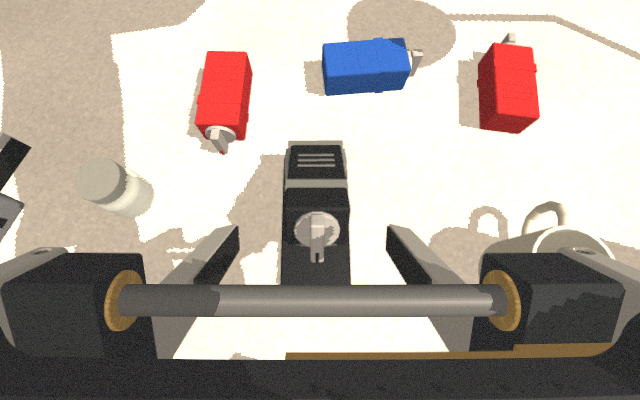

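The handle disc is at (317,229), against a predicted (316.7,226.4), so the fingers straddle the pack well. I'll go in and grip.

Emit:
{"fn": "jog_arm", "kwargs": {
  "motion": [
    [0, 0.001, 0.018, 0, 0, 0, 1],
    [0, 0, 0.019, 0, 0, 0, 1],
    [0, 0.001, 0.018, 0, 0, 0, 1],
    [0, 0, 0.019, 0, 0, 0, 1],
    [0, 0, 0.018, 0, 0, 0, 1]
  ],
  "squeeze": 50
}}

```text
time_s: 3.9
ee_pos: [0.5076, 0.2283, 0.0894]
eef_rot: [-3.139, -0.515, -3.004]
force: [1.0, 0.3, -0.3]
grip_width: 0.0938
grip_force: 0.0
```

Emit:
{"fn": "jog_arm", "kwargs": {
  "motion": [
    [0, 0, 0, 0, 0, 0, 1],
    [0, 0, 0, 0, 0, 0, -1],
    [0, 0, 0, 0, 0, 0, -1],
    [0, 0, 0, 0, 0, 0, -1],
    [0, 0, 0, 0, 0, 0, -1]
  ],
  "squeeze": 50
}}

```text
time_s: 4.4
ee_pos: [0.5076, 0.2282, 0.0871]
eef_rot: [-3.138, -0.521, -3.005]
force: [-0.2, -0.1, -0.2]
grip_width: 0.0655
grip_force: 0.0
```

Emit:
{"fn": "jog_arm", "kwargs": {
  "motion": [
    [0, 0, 0, 0, 0, 0, -1],
    [0, 0, 0, 0, 0, 0, -1],
    [0, 0, 0, 0, 0, 0, -1]
  ],
  "squeeze": 50
}}

```text
time_s: 4.7
ee_pos: [0.5073, 0.2283, 0.0866]
eef_rot: [-3.138, -0.522, -3.004]
force: [1.5, 0.3, 1.8]
grip_width: 0.0539
grip_force: 50.0
```

```bash
python3 - <<'E'
from h import *
o=ctrl.get_obs();print(o["ee_pos"],o["eef_rot"],o["force"],o["grip_width"],o["grip_force"])
Rg=R.from_euler('xyz',o["eef_rot"]);p=o["ee_pos"]
# lift perpendicular to slope & along pack axis: up mostly, 8 rows
d=np.array([.811,.117,.574])
q=p+d*.04; plan(q,Rg,5,cyl=False,start=(p,Rg))
plan(q+[0,0,.14],Rg,5,cyl=False,start=(q,Rg))
E
```

```text
[0.50729625 0.22832009 0.08659237] [-3.13838138 -0.52169707 -3.0044128 ] [1.4843537  0.30903469 1.81613903] 0.05388869038964846 49.9578595161438
[[-0.003, 0.0, -0.007, 0.0, 0.0, 0.0], [-0.004, 0.0, -0.007, 0.0, 0.0, 0.0], [-0.003, 0.0, -0.008, 0.0, 0.0, 0.0], [-0.004, 0.0, -0.007, 0.0, 0.0, 0.0], [-0.003, 0.0, -0.007, 0.0, 0.0, 0.0]]
end [0.5397 0.2329 0.1093] want [0.5397 0.233  0.1096] roterr 0.0
[[0.014, -0.0, -0.024, 0.0, 0.0, 0.0], [0.014, -0.0, -0.025, 0.0, 0.0, 0.0], [0.014, -0.0, -0.024, 0.0, 0.0, 0.0], [0.014, -0.0, -0.024, 0.0, 0.0, 0.0], [0.014, -0.0, -0.024, 0.0, 0.0, 0.0]]
end [0.5393 0.2333 0.2493] want [0.5397 0.233  0.2496] roterr 0.0
```

Emit:
{"fn": "jog_arm", "kwargs": {
  "motion": [
    [-0.003, 0, -0.007, 0, 0, 0, -1],
    [-0.004, 0, -0.007, 0, 0, 0, -1],
    [-0.003, 0, -0.008, 0, 0, 0, -1],
    [-0.004, 0, -0.007, 0, 0, 0, -1],
    [-0.003, 0, -0.007, 0, 0, 0, -1]
  ],
  "squeeze": 60
}}

```text
time_s: 5.2
ee_pos: [0.5398, 0.2327, 0.1095]
eef_rot: [-3.138, -0.524, -3.005]
force: [-3.9, -0.7, -3.2]
grip_width: 0.0536
grip_force: 59.9
```

Emit:
{"fn": "jog_arm", "kwargs": {
  "motion": [
    [0.014, 0, -0.024, 0, 0, 0, -1],
    [0.014, 0, -0.025, 0, 0, 0, -1],
    [0.014, 0, -0.024, 0, 0, 0, -1],
    [0.014, 0, -0.024, 0, 0, 0, -1],
    [0.014, 0, -0.024, 0, 0, 0, -1]
  ]
}}

```text
time_s: 5.7
ee_pos: [0.5396, 0.233, 0.2502]
eef_rot: [-3.138, -0.521, -3.005]
force: [0.9, 0.4, -4.3]
grip_width: 0.0533
grip_force: 59.9
```

```bash
python3 - <<'E'
from h import *
o=ctrl.get_obs();print(o["ee_pos"],o["eef_rot"],o["force"],o["moment"],o["grip_width"],o["grip_force"])
Rg=R.from_euler('xyz',o["eef_rot"]);p=o["ee_pos"]
yaw=-.2;R1=Rt(np.pi+yaw,-.5236+np.deg2rad(55))
z=R1.apply([0,0,1]);pk=np.array([.481,-.212,.028]); g=pk+[0,0,.092]
plan(g+.019*z+[0,0,.08],R1,20)
E
```

```text
[0.53961346 0.23301885 0.25016971] [-3.13785214 -0.521263   -3.005003  ] [ 0.91962941  0.40815353 -4.30576935] [ 0.23725931 -0.82470265  0.02590536] 0.05333313438380717 59.94555652141571
[[-0.005, -0.024, 0.001, -0.001, -0.047, 0.018], [-0.004, -0.024, 0.002, -0.001, -0.047, 0.018], [-0.003, -0.024, 0.003, -0.001, -0.047, 0.018], [-0.003, -0.023, 0.003, -0.001, -0.047, 0.018], [-0.002, -0.024, 0.004, -0.001, -0.047, 0.018]]
[[-0.001, -0.023, 0.004, -0.001, -0.047, 0.018], [-0.001, -0.024, 0.004, -0.001, -0.047, 0.018], [-0.0, -0.023, 0.004, -0.001, -0.047, 0.018], [0.0, -0.023, 0.005, -0.001, -0.047, 0.018], [0.002, -0.023, 0.004, -0.001, -0.047, 0.018]]
[[0.002, -0.023, 0.005, -0.001, -0.047, 0.018], [0.003, -0.023, 0.004, -0.001, -0.047, 0.018], [0.004, -0.022, 0.004, -0.001, -0.047, 0.018], [0.004, -0.022, 0.004, -0.001, -0.047, 0.018], [0.005, -0.022, 0.003, -0.001, -0.047, 0.018]]
[[0.006, -0.022, 0.003, -0.001, -0.047, 0.018], [0.006, -0.022, 0.003, -0.001, -0.047, 0.018], [0.007, -0.021, 0.002, -0.001, -0.047, 0.018], [0.007, -0.021, 0.001, -0.001, -0.047, 0.018], [0.008, -0.021, 0.001, -0.001, -0.047, 0.018]]
end [ 0.489  -0.2134  0.1828] want [ 0.4889 -0.2136  0.1828] roterr 0.0114
```

Emit:
{"fn": "jog_arm", "kwargs": {
  "motion": [
    [-0.005, -0.024, 0.001, -0.001, -0.047, 0.018, -1],
    [-0.004, -0.024, 0.002, -0.001, -0.047, 0.018, -1],
    [-0.003, -0.024, 0.003, -0.001, -0.047, 0.018, -1],
    [-0.003, -0.023, 0.003, -0.001, -0.047, 0.018, -1],
    [-0.002, -0.024, 0.004, -0.001, -0.047, 0.018, -1]
  ]
}}

```text
time_s: 6.2
ee_pos: [0.5625, 0.1147, 0.2318]
eef_rot: [-3.106, -0.283, -3.098]
force: [0.7, 0.1, -3.8]
grip_width: 0.0538
grip_force: 59.9
```

Emit:
{"fn": "jog_arm", "kwargs": {
  "motion": [
    [-0.001, -0.023, 0.004, -0.001, -0.047, 0.018, -1],
    [-0.001, -0.024, 0.004, -0.001, -0.047, 0.018, -1],
    [0, -0.023, 0.004, -0.001, -0.047, 0.018, -1],
    [0, -0.023, 0.005, -0.001, -0.047, 0.018, -1],
    [0.002, -0.023, 0.004, -0.001, -0.047, 0.018, -1]
  ]
}}

```text
time_s: 6.7
ee_pos: [0.5604, -0.0021, 0.2154]
eef_rot: [-3.098, -0.045, 3.103]
force: [0.9, -0.7, -4.8]
grip_width: 0.0535
grip_force: 59.9
```

Emit:
{"fn": "jog_arm", "kwargs": {
  "motion": [
    [0.002, -0.023, 0.005, -0.001, -0.047, 0.018, -1],
    [0.003, -0.023, 0.004, -0.001, -0.047, 0.018, -1],
    [0.004, -0.022, 0.004, -0.001, -0.047, 0.018, -1],
    [0.004, -0.022, 0.004, -0.001, -0.047, 0.018, -1],
    [0.005, -0.022, 0.003, -0.001, -0.047, 0.018, -1]
  ]
}}

```text
time_s: 7.2
ee_pos: [0.535, -0.1133, 0.199]
eef_rot: [-3.109, 0.194, 3.022]
force: [0.4, -1.2, -4.4]
grip_width: 0.0536
grip_force: 59.9
```

Emit:
{"fn": "jog_arm", "kwargs": {
  "motion": [
    [0.006, -0.022, 0.003, -0.001, -0.047, 0.018, -1],
    [0.006, -0.022, 0.003, -0.001, -0.047, 0.018, -1],
    [0.007, -0.021, 0.002, -0.001, -0.047, 0.018, -1],
    [0.007, -0.021, 0.001, -0.001, -0.047, 0.018, -1],
    [0.008, -0.021, 0.001, -0.001, -0.047, 0.018, -1]
  ]
}}

```text
time_s: 7.7
ee_pos: [0.4884, -0.2144, 0.182]
eef_rot: [-3.141, 0.43, 2.932]
force: [0.8, 0.3, -4.7]
grip_width: 0.0534
grip_force: 59.9
```

Emit:
{"fn": "jog_arm", "kwargs": {
  "motion": [
    [0, 0, 0, 0, 0, 0, -1],
    [0, 0, 0, 0, 0, 0, -1]
  ]
}}

```text
time_s: 7.9
ee_pos: [0.4886, -0.2138, 0.182]
eef_rot: [-3.142, 0.428, 2.932]
force: [0.9, -0.1, -4.0]
grip_width: 0.054
grip_force: 59.9
```

```bash
python3 - <<'E'
from h import *
import pickle
o=ctrl.get_obs();m=ctrl.camera_model("wrist");print(o["ee_pos"],o["eef_rot"],o["qpos"],o["force"],o["grip_width"])
pickle.dump((m,o["ee_pos"],o["eef_rot"]),open("w3.pkl","wb"))
w,s,t=[ctrl.camera(n)[:,:,::-1] for n in("wrist","scene","top")]
cv2.imwrite("pics/w3.png",w);cv2.imwrite("pics/s3.png",s);cv2.imwrite("pics/t3.png",t)
r=lambda i,W,H:cv2.resize(i,(W,H),interpolation=cv2.INTER_CUBIC)
a=np.hstack([r(w[60:360,120:520],400,300),r(t[175:235,340:420],400,300)])
b=np.hstack([r(s[190:265,220:320],400,300),np.zeros((300,400,3),np.uint8)])
cv2.imwrite("pics/z3.png",cv2.convertScaleAbs(np.vstack([a,b]),alpha=1.8,beta=10))
E
```

```text
[ 0.48858007 -0.21381266  0.18197509] [-3.14158768  0.42776503  2.93208048] [-0.55235987  0.06711156  1.91452884  0.20281136  0.76471232 -2.03214074] [ 0.93292873 -0.10878009 -4.03439744] 0.053970993737678295
```

View pics/z3.png

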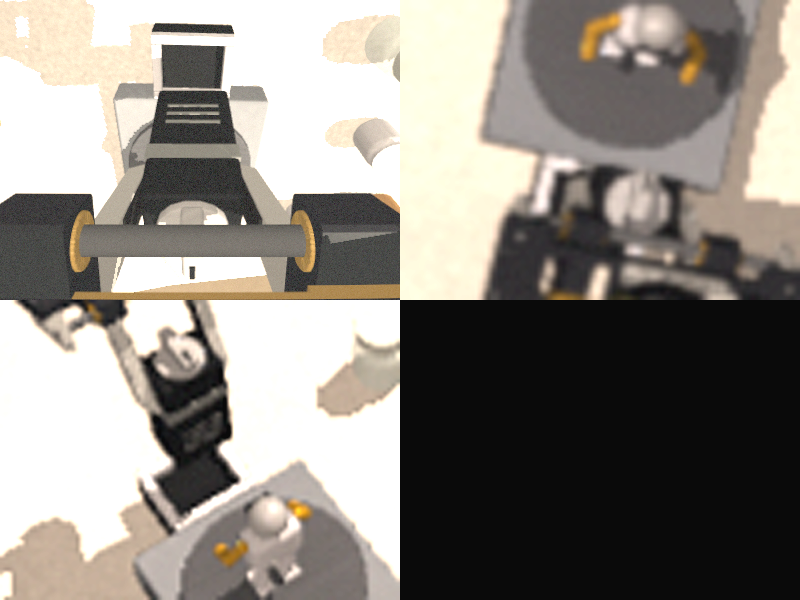

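The wrist crop shows the pocket's -x inner edge at (161..226,44), which is full-frame (281..346,104). The pack's bottom -x edge is at about (163..226,92), or full-frame (283..346,152). The pack looks upright and lined up with the pocket, so I'll check this numerically.

```bash
python3 - <<'E'
from h import *
import pickle
m,p,e=pickle.load(open("w3.pkl","rb"));Rg=R.from_euler('xyz',e)
off=lambda x,y:(120+x,60+y)
print("-x inner edge",[onz(m,*off(*q),.04).round(4) for q in((161,44),(226,44))])
print("-x outer edge",[onz(m,*off(*q),.04).round(4) for q in((153,33),(233,33))])
g=p-Rg.apply([0,0,.019])
# pack axes assuming rigid: angle between tool -z and pack z 25deg
zt=Rg.apply([0,0,1]);print("tool tilt deg",np.degrees(np.arccos(-zt[2])),"yaw",np.arctan2(zt[1],zt[0]))
for til in(-5,0,5):
  Rp=R.from_euler('z',np.arctan2(zt[1],zt[0]))*R.from_euler('y',np.radians(til))
  P=[g+Rp.apply(q) for q in([-.021,.027,-.092],[-.021,-.027,-.092],[-.021,.027,.018],[-.021,-.027,.018],[.021,0,.018])]
  print(til,(proj(m,P)-[120,60]).round(1).tolist())
T=ctrl.camera_model("top");S=ctrl.camera_model("scene")
print("disc tri",tri([(T,340+(638-400)/5,175+203/5),(S,220+178/4,190+57/4)]), "pred",g+[0,0,.023])
E
```

```text
-x inner edge [array([ 0.4475, -0.236 ,  0.04  ]), array([ 0.4603, -0.1758,  0.04  ])]
-x outer edge [array([ 0.436 , -0.2404,  0.04  ]), array([ 0.4514, -0.168 ,  0.04  ])]
tool tilt deg 24.50913110103349 yaw -0.20952415418594028
-5 [[226.9, 91.2], [159.4, 91.3], [249.2, 181.4], [138.6, 181.5], [193.7, 238.3]]
0 [[227.8, 82.9], [158.5, 82.9], [249.4, 186.4], [138.4, 186.5], [193.7, 237.4]]
5 [[228.8, 74.6], [157.5, 74.7], [249.6, 191.4], [138.3, 191.5], [193.7, 236.0]]
disc tri [ 0.48799542 -0.21426339  0.22496115] pred [ 0.48087052 -0.21217327  0.2222631 ]
```

```bash
python3 - <<'E'
import cv2
w=cv2.imread("pics/w3.png")[130:290,235:395]
cv2.imwrite("pics/z4.png",cv2.convertScaleAbs(cv2.resize(w,(600,600),interpolation=cv2.INTER_CUBIC),alpha=2.6,beta=20))
E
```

```text
(no output)
```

View pics/z4.png

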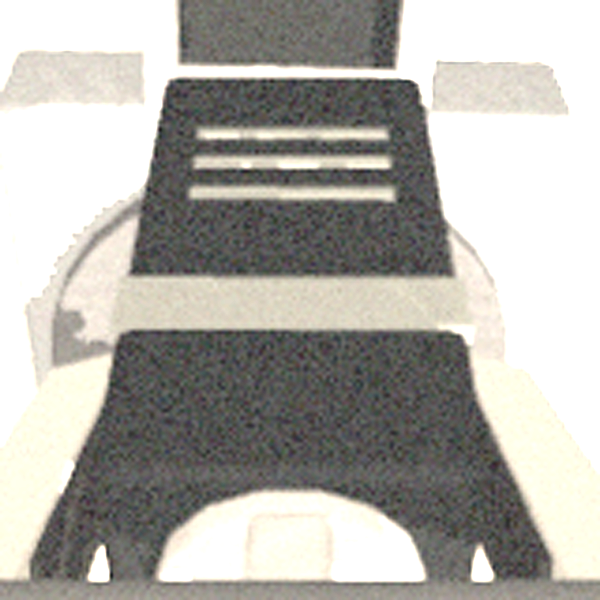

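```bash
cat > fit.py <<'E'
from h import *
import pickle
from scipy.optimize import least_squares
m,p,e=pickle.load(open("w3.pkl","rb"));Rg=R.from_euler('xyz',e);g=p-Rg.apply([0,0,.019]);zt=Rg.apply([0,0,1])
f=lambda x,y:(235+x/3.75,130+y/3.75)
pts=[([-.021,-.027,0],f(166,78)),([-.021,.027,0],f(420,78)),([-.021,0,.110],f(295,462)),([-.019,0,.115],f(295,490)),([-.021,-.0055,.13],f(248,514)),([-.021,.0055,.13],f(331,514))]
yaw=np.arctan2(zt[1],zt[0])
def pose(q):
    Rp=R.from_euler('z',yaw)*R.from_euler('y',q[0]);c=g+R.from_euler('z',yaw).apply([q[1],q[3],q[2]])-[0,0,.092]
    return Rp,c
def res(q):
    # c = bottom centre
    Rp,c=pose(q);return (proj(m,[c+Rp.apply(a) for a,_ in pts])-[b for _,b in pts]).ravel()
s=least_squares(res,[0,0,0,0]);print("tilt,dx,dz,dy",s.x.round(4),res(s.x).round(1).reshape(-1,2).tolist());print("bottom",pose(s.x)[1],"yaw",yaw)
np.save("fit.npy",np.r_[s.x,pose(s.x)[1]])
E
python3 fit.py
```

```text
tilt,dx,dz,dy [ 0.0559  0.0224 -0.0287 -0.0003] [[3.3, 0.8], [-4.3, 0.8], [-0.7, -7.3], [-0.6, -6.4], [2.3, 5.9], [-0.5, 5.8]]
bottom [ 0.50270342 -0.21716584  0.07861012] yaw -0.20952415418594028
```

```bash
sed -i 's/^pts=.*/pts=[([-.021,-.027,0],f(166,78)),([-.021,.027,0],f(420,78)),([-.019,0,.110],f(295,490))]/' fit.py; python3 fit.py; sed -i 's/\[0,0,0,0\]);print/[0,0,0,0]);B=proj(m,[pose(s.x)[1]+pose(s.x)[0].apply(a) for a in ([-.021,0,.110],[-.021,-.0055,.115],[-.021,-.0055,.13],[-.021,.0055,.13])]);print("pred zoom",((B-[235,130])*3.75).round());print/' fit.py; python3 fit.py
```

```text
tilt,dx,dz,dy [ 0.0196  0.0074 -0.0014 -0.0001] [[-0.1, 0.0], [-0.1, -0.0], [0.1, 0.0]]
bottom [ 0.48813707 -0.21377968  0.10583949] yaw -0.20952415418594028
pred zoom [[295. 480.]
 [254. 510.]
 [251. 608.]
 [341. 608.]]
tilt,dx,dz,dy [ 0.0196  0.0074 -0.0014 -0.0001] [[-0.1, 0.0], [-0.1, -0.0], [0.1, 0.0]]
bottom [ 0.48813707 -0.21377968  0.10583949] yaw -0.20952415418594028
```

```bash
python3 - <<'E'
from h import *
o=ctrl.get_obs();p=o["ee_pos"];Rg=R.from_euler('xyz',o["eef_rot"]);R1=Rg*R.from_rotvec([0,-.02,0])
d=np.array([-.0118,.0045,-.055])
plan(p+d,R1,5,cyl=False)
plan([0,0,-.022],R1,5,cyl=False,start=(np.zeros(3),R1))
E
```

```text
[[0.007, 0.0, 0.009, 0.0, -0.004, 0.0], [0.007, 0.001, 0.009, 0.0, -0.004, 0.0], [0.007, 0.0, 0.009, 0.0, -0.004, 0.0], [0.007, 0.001, 0.009, 0.0, -0.004, 0.0], [0.007, -0.0, 0.009, 0.0, -0.004, 0.0]]
end [ 0.4771 -0.2084  0.1264] want [ 0.4774 -0.2085  0.127 ] roterr 0.0
[[0.002, 0.0, 0.004, 0.0, 0.0, 0.0], [0.002, 0.0, 0.004, 0.0, 0.0, 0.0], [0.002, 0.0, 0.004, 0.0, 0.0, 0.0], [0.002, 0.0, 0.004, 0.0, 0.0, 0.0], [0.002, 0.0, 0.004, 0.0, 0.0, 0.0]]
end [-0.0003  0.0001 -0.0224] want [ 0.     0.    -0.022] roterr 0.0
```

Emit:
{"fn": "jog_arm", "kwargs": {
  "motion": [
    [0.007, 0, 0.009, 0, -0.004, 0, -1],
    [0.007, 0.001, 0.009, 0, -0.004, 0, -1],
    [0.007, 0, 0.009, 0, -0.004, 0, -1],
    [0.007, 0, 0.009, 0, -0.004, 0, -1],
    [0.007, 0, 0.009, 0, -0.004, 0, -1]
  ]
}}

```text
time_s: 8.55
ee_pos: [0.4769, -0.2091, 0.1258]
eef_rot: [-3.142, 0.448, 2.935]
force: [-0.3, 0.2, -4.2]
grip_width: 0.0535
grip_force: 59.9
```

Emit:
{"fn": "jog_arm", "kwargs": {
  "motion": [
    [0, 0, 0, 0, 0, 0, -1],
    [0, 0, 0, 0, 0, 0, -1]
  ]
}}

```text
time_s: 8.75
ee_pos: [0.4769, -0.2095, 0.1265]
eef_rot: [-3.142, 0.448, 2.934]
force: [0.3, 0.9, -4.1]
grip_width: 0.0538
grip_force: 59.9
```

```bash
python3 - <<'E'
from h import *
import pickle
o=ctrl.get_obs();m=ctrl.camera_model("wrist");print(o["ee_pos"],o["eef_rot"],o["force"])
pickle.dump((m,o["ee_pos"],o["eef_rot"]),open("w5.pkl","wb"))
w,s=[ctrl.camera(n)[:,:,::-1] for n in("wrist","scene")]
r=lambda i,W,H:cv2.resize(i,(W,H),interpolation=cv2.INTER_CUBIC)
a=np.hstack([r(w[80:240,230:390],500,500),r(s[205:255,245:275],300,500)])
cv2.imwrite("pics/z5.png",cv2.convertScaleAbs(a,alpha=1.6,beta=10))
E
```

```text
[ 0.47692712 -0.20948697  0.12651403] [-3.14152754  0.44838728  2.93390092] [ 0.3083352   0.94357835 -4.11867927]
```

View pics/z5.png

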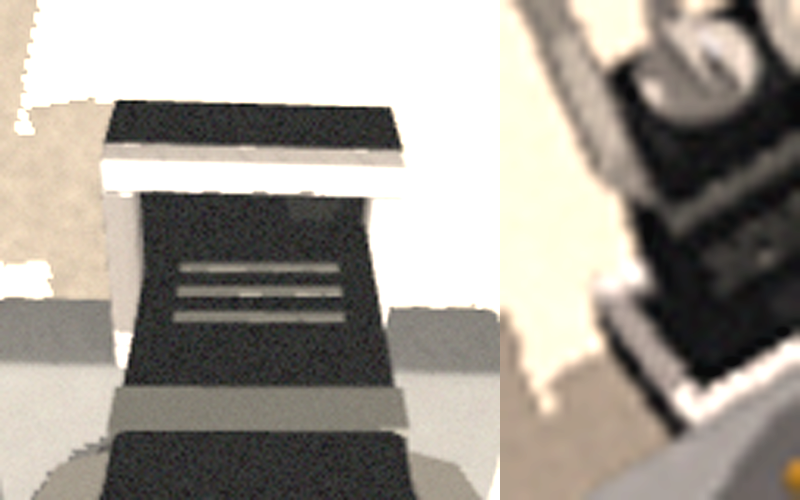

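The near rim outer edge runs (102,160)-(404,163) and its inner edge (133,193)-(373,195). The pack's sides sit evenly between the side walls.

```bash
python3 - <<'E'
from h import *
import pickle
m,p,e=pickle.load(open("w5.pkl","rb"));f=lambda x,y:(230+x/3.125,80+y/3.125)
for a,b,h in(((102,160),(404,163),.034),((135,193),(372,195),.025)):
    A,B=onz(m,*f(*a),.04),onz(m,*f(*b),.04);v=B-A;yaw=np.arctan2(-v[0],v[1]);print(np.linalg.norm(v),yaw,(A+B)/2+h*np.array([np.cos(yaw),np.sin(yaw),0]))
q=np.load("fit.npy");m3,p3,e3=pickle.load(open("w3.pkl","rb"))
c=q[4:];Rr=R.from_euler('xyz',e)*R.from_euler('xyz',e3).inv();b=p+Rr.apply(c-p3);print("pack bottom",b)
zt=R.from_euler('xyz',e).apply([0,0,1]);y=np.arctan2(zt[1],zt[0]);Rp=R.from_euler('z',y);print("yaw",y)
print("vents/bottom corners zoom",((proj(m,[b+Rp.apply(k) for k in([-.021,-.027,0],[-.021,.027,0],[-.021,0,.0])])-[230,80])*3.125).round())
E
```

```text
0.07739105746876354 -0.2196297066387671 [ 0.47906668 -0.21206628  0.04      ]
0.0621902828218407 -0.21824423428767817 [ 0.47936385 -0.21190078  0.04      ]
pack bottom [ 0.47801953 -0.2097826   0.05038554]
yaw -0.20784192947475572
vents/bottom corners zoom [[154. 221.]
 [365. 221.]
 [260. 221.]]
```

Emit:
{"fn": "jog_arm", "kwargs": {
  "motion": [
    [0.001, -0.002, 0.004, 0, 0, 0, -1],
    [0.001, 0, 0.004, 0, 0, 0, -1],
    [0.002, 0, 0.004, 0, 0, 0, -1],
    [0, 0, 0, 0, 0, 0, -1]
  ]
}}

```text
time_s: 9.25
ee_pos: [0.4776, -0.2121, 0.1133]
eef_rot: [3.142, 0.449, 2.933]
force: [0.2, -0.7, -4.1]
grip_width: 0.0538
grip_force: 59.9
```

Emit:
{"fn": "jog_arm", "kwargs": {
  "motion": [
    [0.001, 0, 0.002, 0, 0, 0, -1],
    [0.001, 0, 0.002, 0, 0, 0, -1],
    [0.001, 0, 0.002, 0, 0, 0, -1],
    [0, 0, 0, 0, 0, 0, -1]
  ]
}}

```text
time_s: 9.65
ee_pos: [0.4785, -0.2126, 0.1076]
eef_rot: [-3.14, 0.452, 2.933]
force: [8.2, -3.4, -5.2]
grip_width: 0.0539
grip_force: 60.0
```

Emit:
{"fn": "jog_arm", "kwargs": {
  "motion": [
    [-0.001, 0, 0.0005, 0, 0, 0, -1],
    [-0.001, 0, 0.0005, 0, 0, 0, -1],
    [0, 0, 0, 0, 0, 0, -1]
  ]
}}

```text
time_s: 9.95
ee_pos: [0.4795, -0.2123, 0.1064]
eef_rot: [3.141, 0.448, 2.933]
force: [1.6, -1.3, -4.5]
grip_width: 0.0534
grip_force: 60.0
```

Lateral force is gone. I'll keep lowering gently until the floor carries the pack.

Emit:
{"fn": "jog_arm", "kwargs": {
  "motion": [
    [0.0004, 0, 0.0009, 0, 0, 0, -1],
    [0.0004, 0, 0.0009, 0, 0, 0, -1],
    [0, 0, 0, 0, 0, 0, -1]
  ]
}}

```text
time_s: 10.25
ee_pos: [0.4795, -0.2123, 0.1045]
eef_rot: [3.141, 0.448, 2.933]
force: [0.2, -0.9, -5.5]
grip_width: 0.0539
grip_force: 60.0
```

Emit:
{"fn": "jog_arm", "kwargs": {
  "motion": [
    [0.0004, 0, 0.0009, 0, 0, 0, -1],
    [0, 0, 0, 0, 0, 0, -1]
  ]
}}

```text
time_s: 10.45
ee_pos: [0.4795, -0.2124, 0.1036]
eef_rot: [3.141, 0.448, 2.933]
force: [-0.2, 0.8, -4.0]
grip_width: 0.0538
grip_force: 60.0
```

Emit:
{"fn": "jog_arm", "kwargs": {
  "motion": [
    [0.0004, 0, 0.0009, 0, 0, 0, -1],
    [0, 0, 0, 0, 0, 0, -1]
  ]
}}

```text
time_s: 10.65
ee_pos: [0.4797, -0.2124, 0.1027]
eef_rot: [3.142, 0.448, 2.933]
force: [0.5, 0.7, -5.2]
grip_width: 0.0536
grip_force: 60.0
```

Emit:
{"fn": "jog_arm", "kwargs": {
  "motion": [
    [0.0004, 0, 0.0009, 0, 0, 0, -1],
    [0, 0, 0, 0, 0, 0, -1]
  ]
}}

```text
time_s: 10.85
ee_pos: [0.4797, -0.2124, 0.1017]
eef_rot: [3.142, 0.448, 2.933]
force: [-0.2, 0.8, -5.5]
grip_width: 0.0537
grip_force: 60.0
```

Emit:
{"fn": "jog_arm", "kwargs": {
  "motion": [
    [0.0004, 0, 0.0009, 0, 0, 0, -1],
    [0, 0, 0, 0, 0, 0, -1]
  ]
}}

```text
time_s: 11.05
ee_pos: [0.4801, -0.2126, 0.1013]
eef_rot: [-3.141, 0.449, 2.933]
force: [-0.5, 0.9, 0.0]
grip_width: 0.0534
grip_force: 60.0
```

Emit:
{"fn": "jog_arm", "kwargs": {
  "motion": [
    [0.0004, 0, 0.0009, 0, 0, 0, -1],
    [0, 0, 0, 0, 0, 0, -1]
  ]
}}

```text
time_s: 11.25
ee_pos: [0.4805, -0.2126, 0.1012]
eef_rot: [-3.141, 0.451, 2.933]
force: [-5.5, 5.9, 11.9]
grip_width: 0.0538
grip_force: 60.0
```

Emit:
{"fn": "jog_arm", "kwargs": {
  "motion": [
    [0.0004, 0, 0.0009, 0, 0, 0, -1],
    [0, 0, 0, 0, 0, 0, -1]
  ]
}}

```text
time_s: 11.45
ee_pos: [0.4811, -0.2128, 0.1012]
eef_rot: [-3.141, 0.453, 2.934]
force: [-7.7, 8.2, 22.3]
grip_width: 0.0534
grip_force: 60.0
```

The pack is on the floor. I'll relax the press and release.

Emit:
{"fn": "jog_arm", "kwargs": {
  "motion": [
    [-0.0006, 0, -0.0013, 0, 0, 0, -1],
    [0, 0, 0, 0, 0, 0, -1],
    [0, 0, 0, 0, 0, 0, 0.2],
    [0, 0, 0, 0, 0, 0, 0.4],
    [0, 0, 0, 0, 0, 0, 0.7]
  ],
  "squeeze": 20
}}

```text
time_s: 11.95
ee_pos: [0.4798, -0.2125, 0.1002]
eef_rot: [3.142, 0.448, 2.933]
force: [-0.1, 0.2, -0.5]
grip_width: 0.0691
grip_force: 0.0
```

Emit:
{"fn": "jog_arm", "kwargs": {
  "motion": [
    [0, 0, 0, 0, 0, 0, 1],
    [0, 0, 0, 0, 0, 0, 1],
    [0, 0, 0, 0, 0, 0, 1],
    [0, 0, 0, 0, 0, 0, 1]
  ]
}}

```text
time_s: 12.35
ee_pos: [0.4798, -0.2125, 0.1003]
eef_rot: [3.142, 0.448, 2.933]
force: [0.4, -0.1, -0.0]
grip_width: 0.0937
grip_force: 0.0
```

```bash
python3 - <<'E'
from h import *
o=ctrl.get_obs();print(o["ee_pos"],o["eef_rot"],o["force"],o["qpos"],o["grip_width"])
Rg=R.from_euler('xyz',o["eef_rot"]);p=o["ee_pos"];z=Rg.apply([0,0,1]);q=p-.10*z
plan(q,Rg,5,cyl=False)
R1=Rt(np.pi-.212)
plan([.4792,-.212,.30],R1,6,cyl=False,start=(q,Rg))
E
```

```text
[ 0.47984437 -0.21246794  0.10030742] [3.14155396 0.44834215 2.93305948] [ 0.41683167 -0.1169183  -0.02546446] [-0.56519465  0.16671934  2.03003345  0.29830056  0.54110897 -2.15243046] 0.09366227620865271
[[-0.0, -0.0, -0.02, 0.0, 0.0, 0.0], [0.0, -0.0, -0.02, 0.0, 0.0, 0.0], [0.0, -0.0, -0.02, 0.0, 0.0, 0.0], [-0.0, 0.0, -0.02, 0.0, 0.0, 0.0], [-0.0, -0.0, -0.02, 0.0, 0.0, 0.0]]
end [ 0.4374 -0.2035  0.1904] want [ 0.4374 -0.2035  0.1904] roterr 0.0
[[-0.014, 0.0, -0.013, 0.0, 0.075, 0.001], [-0.014, 0.0, -0.015, 0.0, 0.075, 0.001], [-0.012, 0.0, -0.015, 0.0, 0.075, 0.001], [-0.011, 0.0, -0.016, 0.0, 0.075, 0.001], [-0.009, 0.0, -0.017, 0.0, 0.075, 0.001]]
[[-0.009, 0.001, -0.018, 0.0, 0.075, 0.001]]
end [ 0.4795 -0.2116  0.2999] want [ 0.4792 -0.212   0.3   ] roterr 0.0032
```

Emit:
{"fn": "jog_arm", "kwargs": {
  "motion": [
    [0, 0, -0.02, 0, 0, 0, 1],
    [0, 0, -0.02, 0, 0, 0, 1],
    [0, 0, -0.02, 0, 0, 0, 1],
    [0, 0, -0.02, 0, 0, 0, 1],
    [0, 0, -0.02, 0, 0, 0, 1]
  ]
}}

```text
time_s: 12.85
ee_pos: [0.437, -0.2034, 0.1912]
eef_rot: [-3.141, 0.448, 2.933]
force: [1.2, -0.3, 0.5]
grip_width: 0.0937
grip_force: 0.0
```

Emit:
{"fn": "jog_arm", "kwargs": {
  "motion": [
    [-0.014, 0, -0.013, 0, 0.075, 0.001, 1],
    [-0.014, 0, -0.015, 0, 0.075, 0.001, 1],
    [-0.012, 0, -0.015, 0, 0.075, 0.001, 1],
    [-0.011, 0, -0.016, 0, 0.075, 0.001, 1],
    [-0.009, 0, -0.017, 0, 0.075, 0.001, 1]
  ]
}}

```text
time_s: 13.35
ee_pos: [0.472, -0.2109, 0.2824]
eef_rot: [3.141, 0.071, 2.928]
force: [-0.8, 0.4, -0.4]
grip_width: 0.0943
grip_force: 0.0
```

Emit:
{"fn": "jog_arm", "kwargs": {
  "motion": [
    [-0.009, 0.001, -0.018, 0, 0.075, 0.001, 1],
    [0, 0, 0, 0, 0, 0, 1],
    [0, 0, 0, 0, 0, 0, 1]
  ]
}}

```text
time_s: 13.65
ee_pos: [0.4796, -0.2115, 0.299]
eef_rot: [3.14, -0.001, 2.928]
force: [-0.7, 0.2, 0.1]
grip_width: 0.0937
grip_force: 0.0
```

```bash
python3 - <<'E'
from h import *
import pickle
o=ctrl.get_obs();m=ctrl.camera_model("wrist");print(o["ee_pos"],o["eef_rot"],o["qpos"])
pickle.dump((m,o["ee_pos"],o["eef_rot"]),open("w6.pkl","wb"))
w,s=[ctrl.camera(n)[:,:,::-1] for n in("wrist","scene")]
r=lambda i,W,H:cv2.resize(i,(W,H),interpolation=cv2.INTER_CUBIC)
a=np.hstack([r(w[120:270,250:400],500,500),r(s[190:240,250:280],300,500)])
cv2.imwrite("pics/z6.png",cv2.convertScaleAbs(a,alpha=1.6,beta=10))
b=np.array([.4795,-.212,.028]);Rp=R.from_euler('z',-.215)
P=[b+Rp.apply(k) for k in([-.021,-.027,.11],[-.021,.027,.11],[.021,.027,.11],[.021,-.027,.11],[0,0,.115],[-.021,0,.13],[.021,0,.13])]
print(((proj(m,P)-[250,120])/.3).round().tolist())
print(((proj(ctrl.camera_model("scene"),P)-[250,190])*10+[500,0]).round().tolist())
E
```

```text
[ 0.47957367 -0.21146418  0.29904303] [ 3.13990730e+00 -1.14134320e-03  2.92770236e+00] [-4.85864869e-01  1.87553603e-01  1.44464565e+00  1.31916041e-03
  1.51094558e+00 -1.84284987e+00]
[[129.0, 172.0], [285.0, 172.0], [283.0, 290.0], [131.0, 290.0], [207.0, 234.0], [207.0, 180.0], [207.0, 305.0]]
[[550.0, 281.0], [692.0, 198.0], [763.0, 284.0], [620.0, 370.0], [655.0, 274.0], [615.0, 204.0], [686.0, 292.0]]
```

View pics/z6.png

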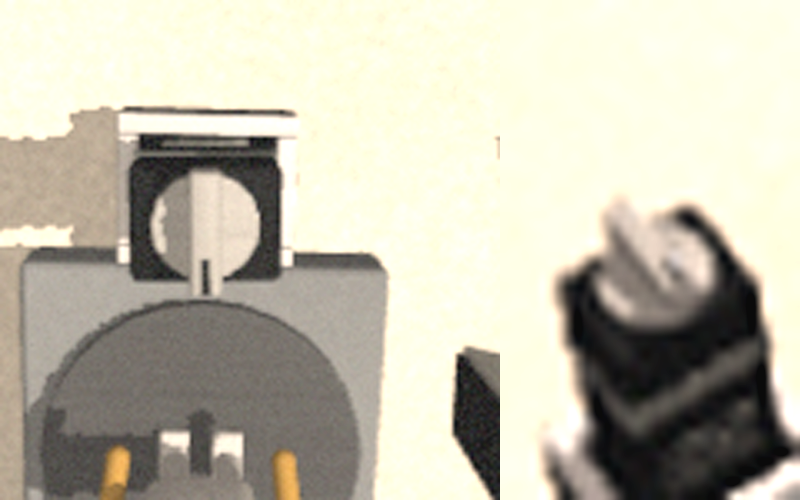

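The pack sits in the pocket with the handle off. The bar is in line with the tool, and the disc centre at (205,224) is about 3.6 mm to -x of nominal. I'll descend onto the bar.

Emit:
{"fn": "jog_arm", "kwargs": {
  "motion": [
    [0.004, -0.001, 0.03, 0, 0, 0, 1],
    [0, 0, 0.03, 0, 0, 0, 1],
    [0, 0, 0.03, 0, 0, 0, 1],
    [0, 0, 0.03, 0, 0, 0, 1],
    [0, 0, 0.02, 0, 0, 0, 1]
  ]
}}

```text
time_s: 14.25
ee_pos: [0.4738, -0.211, 0.1577]
eef_rot: [3.14, -0.003, 2.927]
force: [0.4, -1.3, 0.0]
grip_width: 0.094
grip_force: 0.0
```

Emit:
{"fn": "jog_arm", "kwargs": {
  "motion": [
    [0, 0, 0.006, 0, 0, 0, 1],
    [0, 0, 0.005, 0, 0, 0, 1],
    [0, 0, 0, 0, 0, 0, 1],
    [0, 0, 0, 0, 0, 0, 0]
  ]
}}

```text
time_s: 14.65
ee_pos: [0.4755, -0.2116, 0.1499]
eef_rot: [3.141, -0.0, 2.927]
force: [-0.2, -0.6, 0.2]
grip_width: 0.0892
grip_force: 0.0
```

Emit:
{"fn": "jog_arm", "kwargs": {
  "motion": [
    [0, 0, 0, 0, 0, 0, -1],
    [0, 0, 0, 0, 0, 0, -1],
    [0, 0, 0, 0, 0, 0, -1],
    [0, 0, 0, 0, 0, 0, -1],
    [0, 0, 0, 0, 0, 0, -1]
  ],
  "squeeze": 40
}}

```text
time_s: 15.15
ee_pos: [0.4752, -0.2114, 0.149]
eef_rot: [3.14, -0.002, 2.927]
force: [0.1, 0.4, 0.4]
grip_width: 0.0495
grip_force: 0.0
```

Emit:
{"fn": "jog_arm", "kwargs": {
  "motion": [
    [0, 0, 0, 0, 0, 0, -1],
    [0, 0, 0, 0, 0, 0, -1],
    [0, 0, 0, 0, 0, 0, -1]
  ],
  "squeeze": 40
}}

```text
time_s: 15.45
ee_pos: [0.4752, -0.2114, 0.149]
eef_rot: [3.14, -0.002, 2.927]
force: [-0.3, -0.8, 0.3]
grip_width: 0.0258
grip_force: 0.0
```

Emit:
{"fn": "jog_arm", "kwargs": {
  "motion": [
    [0, 0, 0.002, 0, 0, 0, -1],
    [0, 0, 0, 0, 0, 0, -1],
    [0, 0, 0, 0, 0, 0, -1],
    [0, 0, 0, 0, 0, 0, -1],
    [0, 0, 0, 0, 0, 0, -1]
  ]
}}

```text
time_s: 15.95
ee_pos: [0.475, -0.2114, 0.1467]
eef_rot: [3.14, -0.002, 2.927]
force: [-0.3, -0.3, -4.9]
grip_width: 0.0105
grip_force: 40.0
```

The bar is held, but the force suggests some of the pack's weight is carried. I'll ease down a touch, then turn clockwise (+rz).

Emit:
{"fn": "jog_arm", "kwargs": {
  "motion": [
    [0, 0, 0.001, 0, 0, 0, -1],
    [0, 0, 0, 0, 0, 0, -1]
  ]
}}

```text
time_s: 16.15
ee_pos: [0.4755, -0.2115, 0.1466]
eef_rot: [3.14, -0.001, 2.927]
force: [-2.3, 1.4, 5.8]
grip_width: 0.0104
grip_force: 40.0
```

Emit:
{"fn": "jog_arm", "kwargs": {
  "motion": [
    [0, 0, 0, 0, 0, 0.1, -1],
    [0, 0, 0, 0, 0, 0.1, -1],
    [0, 0, 0, 0, 0, 0.1, -1]
  ]
}}

```text
time_s: 16.45
ee_pos: [0.4757, -0.2118, 0.1466]
eef_rot: [3.141, -0.0, 2.623]
force: [1.7, -0.1, 2.1]
grip_width: 0.0108
grip_force: 40.0
```

Emit:
{"fn": "jog_arm", "kwargs": {
  "motion": [
    [0, 0, 0, 0, 0, 0.1, -1],
    [0, 0, 0, 0, 0, 0.1, -1],
    [0, 0, 0, 0, 0, 0.1, -1],
    [0, 0, 0, 0, 0, 0.1, -1],
    [0, 0, 0, 0, 0, 0.1, -1]
  ]
}}

```text
time_s: 16.95
ee_pos: [0.4759, -0.2117, 0.1467]
eef_rot: [3.14, -0.0, 2.123]
force: [1.9, 0.7, 3.6]
grip_width: 0.0107
grip_force: 40.0
```

Emit:
{"fn": "jog_arm", "kwargs": {
  "motion": [
    [0, 0, 0, 0, 0, 0.1, -1],
    [0, 0, 0, 0, 0, 0.1, -1],
    [0, 0, 0, 0, 0, 0.1, -1],
    [0, 0, 0, 0, 0, 0.1, -1],
    [0, 0, 0, 0, 0, 0, -1]
  ]
}}

```text
time_s: 17.45
ee_pos: [0.4758, -0.2116, 0.1466]
eef_rot: [3.141, -0.001, 1.726]
force: [2.2, -1.0, 3.9]
grip_width: 0.0103
grip_force: 40.0
```

```bash
python3 - <<'E'
from h import *
o=ctrl.get_obs();print(o["ee_pos"],o["eef_rot"],o["force"],o["moment"],o["qpos"][5],o["grip_width"])
E
```

```text
[ 0.47575026 -0.21164975  0.14658942] [ 3.14095850e+00 -8.16914506e-04  1.72552869e+00] [ 2.19757305 -1.02566058  3.89032636] [-0.11711976 -0.55895675 -0.20556863] -0.6446344534754784 0.010335337762556747
```

Emit:
{"fn": "jog_arm", "kwargs": {
  "motion": [
    [0, 0, 0, 0, 0, 0.07, -1],
    [0, 0, 0, 0, 0, 0.07, -1],
    [0, 0, 0, 0, 0, 0.07, -1],
    [0, 0, 0, 0, 0, 0, -1]
  ]
}}

```text
time_s: 17.85
ee_pos: [0.4757, -0.212, 0.1467]
eef_rot: [3.141, -0.0, 1.519]
force: [2.3, -2.8, 4.7]
grip_width: 0.0107
grip_force: 40.1
```

```bash
python3 - <<'E'
from h import *
o=ctrl.get_obs();print(o["eef_rot"],o["force"],o["moment"])
E
```

```text
[ 3.14108187e+00 -7.67794066e-05  1.51924853e+00] [ 2.31925674 -2.82235974  4.65104085] [-0.77698404 -0.72330278  0.32798894]
```

Emit:
{"fn": "jog_arm", "kwargs": {
  "motion": [
    [0, 0, 0, 0, 0, 0.05, -1],
    [0, 0, 0, 0, 0, 0.05, -1],
    [0, 0, 0, 0, 0, 0, -1]
  ]
}}

```text
time_s: 18.15
ee_pos: [0.4761, -0.2119, 0.1468]
eef_rot: [3.14, -0.0, 1.421]
force: [4.4, -1.9, 5.7]
grip_width: 0.011
grip_force: 40.6
```

Emit:
{"fn": "jog_arm", "kwargs": {
  "motion": [
    [0, 0, 0, 0, 0, 0, -0.6],
    [0, 0, 0, 0, 0, 0, -0.4],
    [0, 0, 0, 0, 0, 0, 0],
    [0, 0, 0, 0, 0, 0, 0.3],
    [0, 0, 0, 0, 0, 0, 0.3]
  ]
}}

```text
time_s: 18.65
ee_pos: [0.475, -0.2114, 0.1458]
eef_rot: [-3.14, -0.002, 1.418]
force: [0.9, -0.7, 0.2]
grip_width: 0.0474
grip_force: 0.0
```

Emit:
{"fn": "jog_arm", "kwargs": {
  "motion": [
    [0, 0, -0.005, 0, 0, 0, 0.3],
    [0, 0, -0.03, 0, 0, 0, 0.3],
    [0, 0, -0.03, 0, 0, 0, 0.6],
    [0, 0, -0.04, 0, 0, 0, 1],
    [0, 0, -0.04, 0, 0, 0, 1]
  ]
}}

```text
time_s: 19.15
ee_pos: [0.475, -0.2115, 0.2928]
eef_rot: [-3.14, -0.002, 1.417]
force: [0.4, -0.4, 0.4]
grip_width: 0.0816
grip_force: 0.0
```

Emit:
{"fn": "jog_arm", "kwargs": {
  "motion": [
    [0, 0, 0, 0, 0, 0, 1],
    [0, 0, 0, 0, 0, 0, 1]
  ]
}}

```text
time_s: 19.35
ee_pos: [0.4754, -0.2117, 0.2915]
eef_rot: [-3.141, -0.001, 1.417]
force: [-0.1, -0.2, 0.1]
grip_width: 0.0932
grip_force: 0.0
```

```bash
python3 - <<'E'
from h import *
m=ctrl.camera_model("wrist");o=ctrl.get_obs();w,s=[ctrl.camera(n)[:,:,::-1] for n in("wrist","scene")]
r=lambda i,W,H:cv2.resize(i,(W,H),interpolation=cv2.INTER_CUBIC)
b=np.array([.476,-.2115,.028]);c=proj(m,[b+[0,0,.11]])[0].astype(int);print(c,o["ee_pos"],o["force"])
u,v=max(c[0]-75,0),max(c[1]-75,0)
a=np.hstack([r(w[v:v+150,u:u+150],500,500),r(s[190:240,250:280],300,500)])
cv2.imwrite("pics/z7.png",cv2.convertScaleAbs(a,alpha=1.6,beta=10))
E
```

```text
[312 189] [ 0.47542164 -0.21169136  0.29152269] [-0.05961616 -0.2383453   0.05132426]
```

View pics/z7.png

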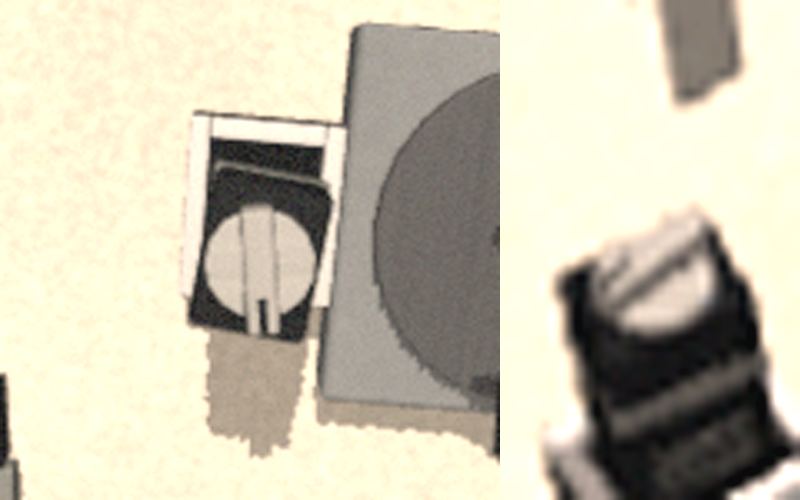

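The bar has turned 75° relative to the pack, from along its x to nearly along its y, and the pack is twisted slightly in the pocket. The disc centre is at crop (260,263). I'll check the centring before hand-in.

```bash
python3 - <<'E'
from h import *
m=ctrl.camera_model("wrist");f=lambda x,y:(237+x*.3,114+y*.3)
print("disc",onz(m,*f(260,263),.143))
c=[onz(m,*f(*p),.138)[:2] for p in((215,163),(331,190),(306,342),(189,323))];print("top corners",np.round(c,4),np.mean(c,0),[np.linalg.norm(c[i]-c[i-1]).round(4) for i in range(4)])
q=[onz(m,*f(*p),.04)[:2] for p in((210,137),(324,144),(191,113))];print("rim inner top pts",np.round(q,4))
A,B=np.array(q[0]),np.array(q[1]);v=(A-B)/np.linalg.norm(A-B);print(np.linalg.norm(A-B),v)
n=np.array([v[1],-v[0]]);print("pocket",(A+B)/2+.031*n,(A+B)/2-.031*n)
E
```

```text
disc [ 0.47746086 -0.2135333   0.143     ]
top corners [[ 0.4676 -0.1785]
 [ 0.5047 -0.1935]
 [ 0.4889 -0.2447]
 [ 0.4498 -0.2318]] [ 0.47776456 -0.21212834] [np.float64(0.0561), np.float64(0.0399), np.float64(0.0537), np.float64(0.0412)]
rim inner top pts [[ 0.462  -0.1765]
 [ 0.5101 -0.187 ]
 [ 0.4556 -0.1652]]
0.049195912948132955 [-0.97703202  0.21309254]
pocket [ 0.4926586  -0.15142042] [ 0.47944686 -0.2119964 ]
```

```bash
python3 -c "
from station import ctrl
print(ctrl.hand_in())"
```

```text
the job is handed in; nothing more can be done
None
```

The job is handed in, with no verdict returned: by my last camera check the pack stands home in the pocket (about 2 mm off centre) with its handle turned to on, the arm is clear, and I saw no bystander disturbed.

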